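# Rack the spare stain-remover jar and unscrew its lid

### The arm

A 7-joint arm with a two-finger parallel gripper is mounted at the origin on the work surface. World frame = base frame: x ahead of the robot, y to its left, z up, the work surface at z = 0. Lengths are in m, angles in rad, forces in N, time in s.
With the tool pointing down it reaches from about 0.4 to 0.85 m from the base axis. Payload 10.4 kg.
Tool frame: the origin (TCP) lies between the finger pads; the fingertips stand tcp_to_tips ahead of it and the grasp point (between the pads) lies 8 mm behind it (tcp_to_tips is the distance from the TCP to the fingertips, in m); z points along the fingers, y is the line along which they close (so a half turn about z gives the same grasp; the last joint's range is limited). The gripper opens to 85 mm and grips with 20 to 120 N. Pads are 22 mm wide; open, the fingers measure 114 mm over their backs; the gripper's body (76 mm by 85 mm) begins 54 mm behind the grasp point. The pads swing forward as they close: fully open they stand 13 mm farther back than shut.
Start: joints at [1.137, 0.332, -0.065, 1.46, 0.022, 1.35, -0.088], TCP at [0.25, -0.573, 0.242] pointing down, gripper open.
Joint ranges: [-2.6, 2.6], [-0.5, 2.12], [-1.47, 1.34], [0.16, 2.42], [-1.27, 4.41], [0.06, 2.06], [-2.6, 2.6]. Speed limits (rad/s): [2.22, 2.22, 2.79, 2.79, 3.14, 3.14, 3.14].

### API

Orientations are given as a unit quaternion [x, y, z, w].
In Python, from workcell import * gives the robot as it stands.
- The arm moves only by the tool apply_moves, never from a script. Its argument "rows" is a list of rows, each an object of numbers: "x", "y", "z": the shift along the tool's x, y, z in mm; "ax", "ay", "az": the turn, a rotation vector about the tool's x, y, z in degrees; "gripper": the closure, from 0 (fully open) to 1 (shut). A call has 1 to 5 rows; each row shifts and turns the commanded pose from where the row before left it, along the tool's axes as they then stand; what a row does not reach is not made up. A row lasts 1/12 s, in which the tool goes at most 41.7 mm and 7.16 degrees, less where a joint would pass 70% of its speed; a pose out of reach is approached as far as the arm can. A call with a gripper value outside its range is refused whole. The fingers move at their own pace and stop on an object; "newtons" is the grip in N (left out, the last holds). Time passes only in rows, so rows that do not move let the fingers close. It gives the time, the measured TCP pose, the force, the opening and the grip force at its end, in the units of the state.
- get_obs(): the state, without advancing time (a new reading comes with each control period).
- camera(name): name is "side" or "top"; returns a dict with "color" (420x560x3 uint8, red, green, blue), "fov_y" (degrees; the focal length in pixels is half the picture's height over the tangent of half this angle, whatever the lens; pixels are square), "cx", "cy" (the principal point, pixels), "rvec" (rotation vector, rad) and "tvec" (3), from world to camera coordinates, as OpenCV has them. Camera axes: x right, y down, z forward; pixel columns grow to the right and rows downward; lengths in m; the calibration is good to about 2 mm. A picture is of the moment at which its call begins. There is no depth.
- hand_in(): hands the job in; it is judged then, once.
The state is a dict: "clock": time; "joint_pos": joint angles; "joint_velocities": joint speeds; "tau": joint torques, N m; "position": TCP position; "ee_rot": TCP orientation; "ft_force": force on the tool from outside, world axes, zero at the start; "torque": the same for the moment, N m; "grip_width": opening from 0.0 (shut) to 1.0 (fully open); "grasp_force": force on a finger pad.
Only numpy, scipy, OpenCV 4.12 (cv2) and the standard library are available. Lean on these libraries where they do the work, as an engineer would, in place of code of your own. Each camera call takes 0.05 s, during which the arm holds its last target. There are 200 camera calls.

### The job

Stand the spare square jar from the worktop in the one empty pocket of the jar rack, keeping it upright with its lid done up; there, with the pocket bracing the jar against turning, unscrew its tight lid anticlockwise and stop turning once the threads let go. Lift the lid straight off and finish still holding it level and still, centred just clear above the open mouth (a finger's width or so). Leave the other jars and everything else where they stand.

Things in the scene. Friction and masses are not known exactly. Their poses are not given: they have to be found in the camera images.
- spare: the spare jar, loose on the worktop before the rack: white plastic, square body 64 x 64 mm with sides along its x and y and upright to 66 mm, 52 mm square shoulder to 74 mm, round neck 43 mm wide, a bead of 49 mm below the lid. 290 to 470 g; fits a pocket any of four ways round. Too light to stay still under the lid's torque on the bare worktop; in a pocket it turns about 5 degrees either way at most. Origin: centre of its underside, z up.
- spare_mouth (a point): centre of the jar's rim, 105 mm above the jar's origin. In the mouth lies a foil-faced sealing disc, 42 mm wide, pressed down by the shut lid; it pushes up with about 22 N at first and springs up 2.5 mm as the lid opens, its top then 108.5 mm above the jar's origin.
- lid: the spare jar's round ribbed white lid, a separate part, 58 mm in diameter, 24 mm high, 30 g. Origin on its axis at the underside of its skirt, z up; shut, 84 mm above the jar's origin with its axes parallel to the jar's (top at 108 mm, 10 mm of free neck under the skirt). Tight enough to carry the jar by. In the rack the next lid is 47 mm away from its side.
- lid_grip (a point): on the lid's axis, 13 mm above its skirt, good height to grip. Twist-off lid, three lugs, right-hand threads: opens anticlockwise seen from above, stiff at first (up to about 0.5 N m); clockwise is stopped. Turned against the jar it stays level for about 14 degrees, climbs 4 mm over the next 50, and is free from about 66 to 100 degrees (80 is best): then it lifts straight off.
- rack: grey plastic rack screwed to the worktop: base plate 84 x 435 mm, 6 mm thick, with four square cups in a row along its y at -157.5, -52.5, 52.5 and 157.5 mm. Pockets 69 mm square inside, sides along the rack's x and y, walls 3 mm, floor 6 mm and straight walls to 44 mm above the worktop, then a lip flared outwards to 52 mm. Origin: centre of its underside.
- rack_p0 (a point): centre of the floor of pocket 0 of the rack (counted from the rack's -y end), 6 mm above the worktop. Three of the four pockets hold a stock jar; which one is empty varies.
- rack_p1 (a point): centre of the floor of pocket 1 of the rack (counted from the rack's -y end), 6 mm above the worktop. Three of the four pockets hold a stock jar; which one is empty varies.
- rack_p2 (a point): centre of the floor of pocket 2 of the rack (counted from the rack's -y end), 6 mm above the worktop. Three of the four pockets hold a stock jar; which one is empty varies.
- rack_p3 (a point): centre of the floor of pocket 3 of the rack (counted from the rack's -y end), 6 mm above the worktop. Three of the four pockets hold a stock jar; which one is empty varies.
- jar_a: stock jar standing in the rack, same outside size and look as the spare jar, lid shut (one solid piece, 360 g); origin at the centre of its underside, z up. 
- jar_b: stock jar standing in the rack, same outside size and look as the spare jar, lid shut (one solid piece, 360 g); origin at the centre of its underside, z up. 
- jar_c: stock jar standing in the rack, same outside size and look as the spare jar, lid shut (one solid piece, 360 g); origin at the centre of its underside, z up. 
- detergent: bystander: detergent jug with handle, 75 x 105 mm, 246 mm tall; origin under its centre
- softener: bystander: round softener bottle, 74 mm in diameter, 235 mm tall; origin under its centre
- sprayer: bystander: trigger spray bottle, 68 mm in diameter, 221 mm tall; origin under its centre
- roundjar: bystander: round closed jar, 62 mm in diameter, 85 mm tall; origin under its centre
- scoop: bystander: small white measuring cup with a handle, 62 mm in diameter, 55 mm tall; origin under its centre
- brush: bystander: wooden scrubbing brush 150 x 52 mm, 40 mm tall, long along its x; origin under its centre
- pegbowl: bystander: bowl of clothes pegs, 140 mm in diameter, about 75 mm tall; origin under its centre
There are look-alikes about, which are no part of the job. What is shaped like the jar_b but blue, orange or purple is not meant.

How it is judged:
By the outcome, as a careful person would: the job done as asked, in the order asked, and still so for the second after the job is handed in, while the arm keeps its last pose, push and grip.
It also fails if it takes over 51 s, if anything falls off the work surface, if the arm or the gripper's body presses on something with over 40 N, if the wrist force passes 120 N, or if a joint passes its speed limit or range.

## Working session

There is one attempt and no reset: what is moved stays moved. The work goes in short steps, Python scripts to look and compute and a tool call to move; the robot and the scene stay as the last step left them, time stands still between calls to the robot, and variables do not carry over. Pictures are saved under pics/ and viewed, at most 10 in all, crops included, and the job is handed in when it is done.

Besides the shell and the picture viewer there is one more tool, called after ">>>" as name(argument=value, ...), one argument or row to a line, values as JSON. apply_moves: Moves the arm, as the interface text tells. Its arguments: {"type":"object","properties":{"rows":{"type":"array","items":{"type":"object","properties":{"x":{"type":"number"},"y":{"type":"number"},"z":{"type":"number"},"ax":{"type":"number"},"ay":{"type":"number"},"az":{"type":"number"},"gripper":{"type":"number"}}}},"newtons":{"type":"number"}},"required":["rows"]}

```bash
mkdir -p pics; ls
cat > h.py <<'E'
import numpy as np, cv2
from workcell import *
def cam(n):
    c=camera(n); c['R']=cv2.Rodrigues(np.array(c['rvec'],float))[0]; c['t']=np.array(c['tvec'],float).ravel()
    c['f']=c['color'].shape[0]/2/np.tan(np.radians(c['fov_y']/2)); return c
def ray(c,u,v):
    d=c['R'].T@np.array([(u-c['cx'])/c['f'],(v-c['cy'])/c['f'],1.]); return -c['R'].T@c['t'],d
def onz(c,u,v,z):
    o,d=ray(c,u,v); return o+d*(z-o[2])/d[2]
def proj(c,p):
    q=c['R']@np.asarray(p,float)+c['t']; return c['f']*q[0]/q[2]+c['cx'],c['f']*q[1]/q[2]+c['cy']
def save(c,n,box=None,s=1):
    im=c['color'][:,:,::-1]
    if box: im=im[box[1]:box[3],box[0]:box[2]]
    cv2.imwrite('pics/'+n,cv2.resize(im,None,fx=s,fy=s,interpolation=cv2.INTER_CUBIC))
E
python3 - <<'E'
from h import *
o=get_obs(); print(o)
for n in('top','side'):
    c=cam(n); save(c,n+'0.png',None,1.4); np.save(n+'0.npy',c['color']); print(n,c['fov_y'],c['cx'],c['cy'],-c['R'].T@c['t'],c['R'])
E
python3 -c "
import workcell;print([k for k in dir(workcell) if not k.startswith('__')])"
```

```text
pics
{'clock': 0.0, 'joint_pos': array([ 1.13743384,  0.33287158, -0.06469995,  1.46093677,  0.02163543,
        1.34993428, -0.08851135]), 'joint_velocities': array([-0.0014533 ,  0.00221936, -0.00031981, -0.00275129,  0.00116905,
        0.00146966,  0.00063106]), 'tau': array([-5.54775306e-04, -6.25457811e+01,  4.85483254e-02, -3.91612852e+01,
        1.61169574e-02,  1.00960521e-02, -2.61379466e-05]), 'position': array([ 0.24940492, -0.57267924,  0.2415183 ]), 'ee_rot': array([ 9.78981284e-01,  2.03948809e-01, -1.98442895e-04, -6.99099332e-04]), 'ft_force': array([0.23428142, 0.08932381, 0.56965427]), 'torque': array([ 0.01433346, -0.00317296, -0.04329319]), 'grasp_force': 0.0, 'grip_width': 1.0002468723579223}
top 42.61366024874903 285.33591467221527 205.46924690287756 [0.37960319 0.01288159 1.75661202] [[ 1.15250348e-02 -9.99931182e-01  2.19191770e-03]
 [-9.93468647e-01 -1.16993575e-02 -1.13504061e-01]
 [ 1.13521894e-01 -8.69463256e-04 -9.93535114e-01]]
side 49.78365995689121 280.6513255820481 212.19867353010557 [0.29914118 1.01508486 1.09731745] [[-0.97245422 -0.23306627  0.00359149]
 [-0.16210511  0.66514096 -0.72890975]
 [ 0.16749543 -0.70941357 -0.68460037]]
['MotionError', 'camera', 'get_obs', 'hand_in', 'tcp_to_tips']
```

View pics/top0.png

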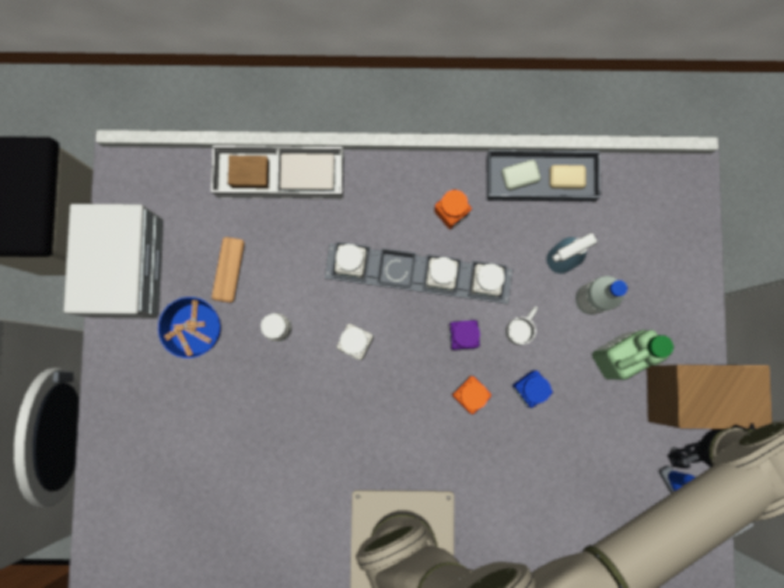

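View pics/side0.png

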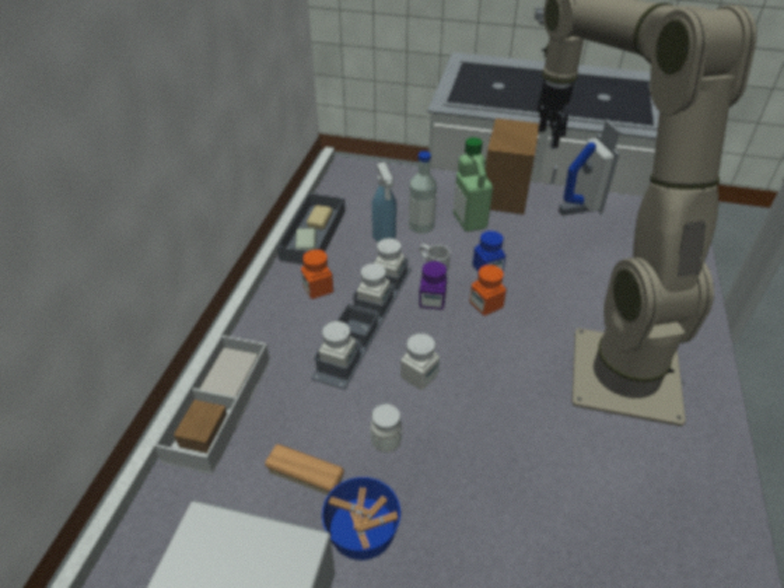

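The top view (1.4x) shows the loose white square jar at (355,341). The rack runs from (350,260) to (489,280), and its empty pocket is at (397,268).

These could be mistaken for the spare:
- Round white jar at (275,326): round body, not meant.
- Stock jars at (350,260), (443,272) and (489,280): in the rack.
- Scoop at (520,331).
- Orange at (453,208) and (472,395), purple at (465,335), blue at (533,389): wrong colour.

I choose (355,341) because it is white, square and loose in front of the rack.

Run:
```python
from h import *
print(tcp_to_tips)
T=cam('top');S=cam('side')
def crop(c,b,s):
    im=c['color'][b[1]:b[3],b[0]:b[2],::-1]; return cv2.resize(im,None,fx=s,fy=s,interpolation=cv2.INTER_CUBIC)
a=crop(T,(225,165,375,265),5); b=crop(S,(220,160,320,290),4.6)
cv2.imwrite('pics/crop_top.png',a)
cv2.imwrite('pics/crop_side.png',b)
for n,c in(('top',T),('side',S)):
    hsv=cv2.cvtColor(c['color'],cv2.COLOR_RGB2HSV)
    m=((hsv[...,1]<45)&(hsv[...,2]>(150))).astype('uint8')
    k,l,st,ce=cv2.connectedComponentsWithStats(m)
    print(n)
    for i in range(1,k):
        if 60<st[i,4]<1500:
            cnt=cv2.findContours((l==i).astype('uint8'),0,1)[0][0]
            print(ce[i].round(1),st[i],cv2.minAreaRect(cnt), onz(c,*ce[i],.09).round(3))
```

```text
0.011
top
[176.  124.5] [150 108  50  30 496] ((174.4759063720703, 122.01133728027344), (48.60527038574219, 29.134597778320312), 1.3639274835586548) [0.824 0.361 0.09 ]
[222.2 122.7] [ 200  110   44   28 1127] ((221.5, 123.5), (27.0, 43.0), 90.0) [0.832 0.215 0.09 ]
[372.1 123.5] [359 114  27  20 375] ((372.1376037597656, 123.45872497558594), (15.325221061706543, 24.711917877197266), 73.3007583618164) [ 0.835 -0.261  0.09 ]
[411.7 175.7] [396 166  31  20 270] ((410.310302734375, 176.27586364746094), (11.141719818115234, 33.05377197265625), 68.19859313964844) [ 0.669 -0.384  0.09 ]
[249.6 184.7] [240 174  21  23 391] ((249.49130249023438, 184.30636596679688), (20.071552276611328, 21.135950088500977), 8.746161460876465) [0.634 0.124 0.09 ]
[315.7 194. ] [305 183  22  23 394] ((315.8179016113281, 193.4335174560547), (19.69140625, 21.592121124267578), 8.746162414550781) [ 0.607 -0.083  0.09 ]
[348.9 198.6] [338 188  23  22 406] ((349.427734375, 198.2196502685547), (21.135950088500977, 21.288007736206055), 8.746162414550781) [ 0.594 -0.187  0.09 ]
[429.9 202.2] [423 197  18  13 113] ((430
[... 2257 characters left out ...]
(12.0, 17.0), 90.0) [0.644 0.106 0.09 ]
[300.2 245. ] [291 239  19  14 209] ((300.0, 245.5), (13.0, 18.0), 90.0) [0.455 0.098 0.09 ]
[237.8 250.5] [229 246  18  10  89] ((237.42996215820312, 250.489990234375), (17.111984252929688, 7.35391092300415), 8.130102157592773) [0.631 0.164 0.09 ]
[162.7 266.1] [143 249  39  35 774] ((162.63058471679688, 265.84393310546875), (23.144519805908203, 40.143775939941406), 28.610462188720703) [0.823 0.272 0.09 ]
[295.6 259.1] [287 253  18  13  88] ((294.9298400878906, 258.7963562011719), (16.816818237304688, 7.601202011108398), 19.653825759887695) [0.456 0.156 0.09 ]
[275.1 296.2] [266 289  19  16 242] ((275.0, 296.5), (15.0, 18.0), 90.0) [0.483 0.299 0.09 ]
```

View pics/crop_top.png

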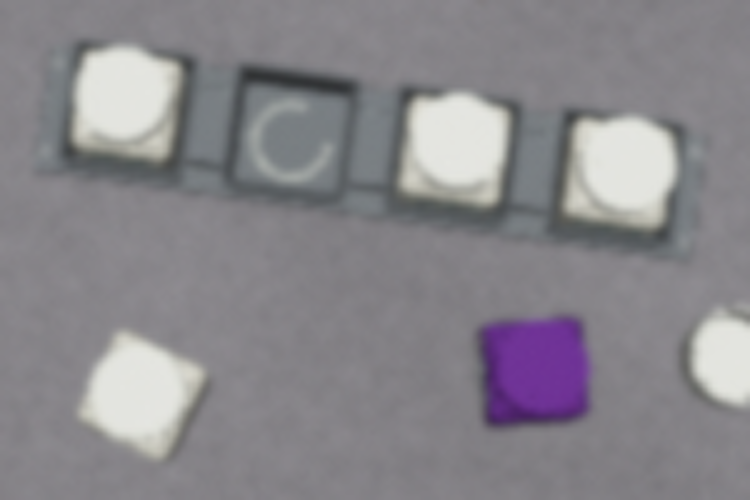

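View pics/crop_side.png

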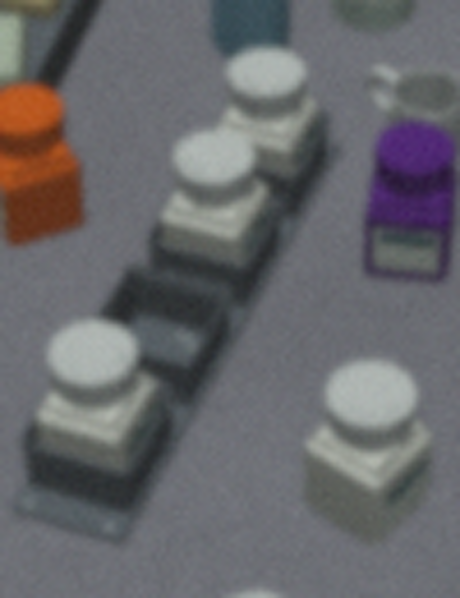

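The crops confirm the choice. The spare is a white square jar with a lid and a label, crop_top corners (122,330), (207,372), (160,462), (78,412), lid centre about (137,390). The empty pocket is at crop (293,135), which is p2 counted from the −y end.

Run:
```python
from h import *
T=cam('top'); s=5; b=(225,165)
im=T['color']; im5=cv2.resize(im[165:265,225:375],None,fx=s,fy=s,interpolation=cv2.INTER_CUBIC)
def px(u,v): return (u+.5)/s-.5+b[0],(v+.5)/s-.5+b[1]
print('colors: top counter',im5[20,400],'plate',im5[110,208],im5[130,380],'body',im5[440,158],'lid',im5[390,137],'cup',im5[150,290])
lab=cv2.cvtColor(im5,cv2.COLOR_RGB2LAB).astype(int)
print('lab',lab[20,400],lab[300,300],lab[110,208],lab[130,380],lab[60,60])
L=lab[...,0]
def comp(m,u,v):
    k,l=cv2.connectedComponents(m.astype('uint8')); return (l==l[v,u]).astype('uint8')
for th in (160,175,190):
    c=max(cv2.findContours(comp(L>th,137,390),0,1)[0],key=cv2.contourArea)
    r=cv2.minAreaRect(c)
    w=np.array([onz(T,*px(*p),.066)[:2] for p in cv2.boxPoints(r)]); d=np.diff(np.vstack([w,w[:1]]),axis=0)
    print('body',th,w.mean(0).round(4),np.hypot(*d.T).round(4),(np.degrees(np.arctan2(d[:,1],d[:,0]))%90).round(1))
for th in (215,222,226):
  for (u,v) in ((137,390),(123,92),(460,140),(630,162)):
    c=max(cv2.findContours(comp(L>th,u,v),0,1)[0],key=cv2.contourArea)
    e=cv2.minEnclosingCircle(c); f=cv2.fitEllipse(c)
    print('lid',th,[round(x) for x in f[0]+f[1]],onz(T,*px(*f[0]),.106).round(4),onz(T,*px(*e[0]),.106).round(4),round(e[1]))
bl=lab[...,2]-128; a=lab[...,1]-128
m=((a<=1)&(L<175)).astype('uint8')
cv2.imwrite('pics/m.png',np.hstack([m*255]))
m=cv2.morphologyEx(m,cv2.MORPH_OPEN,np.ones((7,7)))
c=max(cv2.findContours(m,0,1)[0],key=cv2.contourArea)
r=cv2.minAreaRect(c); print(r)
w=np.array([onz(T,*px(*p),.006)[:2] for p in cv2.boxPoints(r)]); d=np.diff(np.vstack([w,w[:1]]),axis=0)
print('rack',w.mean(0),w.round(4).tolist(),np.hypot(*d.T),np.degrees(np.arctan2(d[:,1],d[:,0]))%90)
```

```text
colors: top counter [135 132 137] plate [121 126 131] [122 128 132] body [205 205 196] lid [227 228 223] cup [120 126 129]
lab [142 130 126] [139 130 126] [134 127 125] [136 127 125] [147 127 126]
body 160 [0.453  0.1143] [0.0679 0.0665 0.0678 0.0662] [64.5 64.2 64.3 64.3]
body 175 [0.453  0.1142] [0.0643 0.0639 0.0642 0.0637] [64.5 64.2 64.3 64.3]
body 190 [0.4529 0.1142] [0.0618 0.0605 0.0617 0.0603] [64.5 64.2 64.3 64.3]
lid 215 [138, 390, 89, 96] [0.4525 0.1114 0.106 ] [0.4517 0.1091 0.106 ] 53
lid 215 [122, 93, 83, 92] [0.6364 0.1249 0.106 ] [0.6334 0.1233 0.106 ] 52
lid 215 [458, 139, 84, 92] [ 0.6098 -0.0834  0.106 ] [ 0.6089 -0.0821  0.106 ] 50
lid 215 [627, 163, 83, 95] [ 0.5963 -0.1879  0.106 ] [ 0.5952 -0.184   0.106 ] 52
lid 222 [137, 391, 84, 88] [0.4522 0.1123 0.106 ] [0.453  0.1126 0.106 ] 46
lid 222 [122, 92, 80, 85] [0.6367 0.1248 0.106 ] [0.6365 0.1242 0.106 ] 46
lid 222 [458, 139, 80, 88] [ 0.6099 -0.0834  0.106 ] [ 0.6096 -0.0822  0.106 ] 47
lid 222 [627, 163, 80, 88] [ 0.5962 -0.1882  0.106 ] [ 0.5957 -0.1855  0.106 ] 47
lid 226 [137, 391, 80, 85] [0.4521 0.1123 0.106 ] [0.4523 0.1131 0.106 ] 43
lid 226 [122, 92, 78, 81] [0.6367 0.1249 0.106 ] [0.6369 0.1245 0.106 ] 43
lid 226 [458, 139, 77, 85] [ 0.6099 -0.0833  0.106 ] [ 0.6097 -0.0822  0.106 ] 45
lid 226 [627, 163, 78, 83] [ 0.5961 -0.1884  0.106 ] [ 0.596  -0.1867  0.106 ] 44
((370.7669372558594, 146.6424560546875), (676.0813598632812, 155.911865234375), 7.323882102966309)
rack [ 0.6184622  -0.03190369] [[0.593, 0.1937], [0.6958, 0.183], [0.6436, -0.2589], [0.5414, -0.2454]] [0.10341523 0.44498312 0.1030958  0.44205825] [84.05420445 83.26515926 82.4310267  83.3067061 ]
```

View pics/m.png

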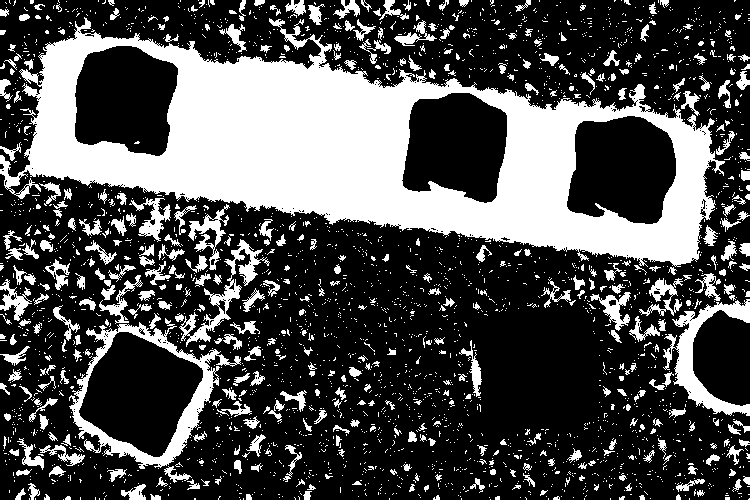

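The mask shows the rack outline clearly, with stock jars at crop (125,100), (455,150) and (625,170), which gives a rack yaw of about −7°. Next I cross-check the pocket centre using the side view and the pocket outline.

Run:
```python
from h import *
T=cam('top');S=cam('side')
def P(c,u,v,s,b,z): return onz(c,(u+.5)/s-.5+b[0],(v+.5)/s-.5+b[1],z).round(4)
print('outline',P(T,292,133,5,(225,165),.052),[P(T,*p,5,(225,165),.052)[:2] for p in((240,68),(355,80),(345,200),(228,185))])
print('ring',P(T,292,140,5,(225,165),.006))
s=4;b=(220,160)
im=cv2.resize(S['color'][160:290,220:320],None,fx=s,fy=s,interpolation=cv2.INTER_CUBIC)
L=cv2.cvtColor(im,cv2.COLOR_RGB2LAB)[...,0].astype(int); L=cv2.GaussianBlur(L.astype(np.uint8),(5,5),0)
for n,(x,y) in dict(p3=(93,350),p1=(213,157),p0=(267,74),sp=(371,393)).items():
    u,v=int(x/4.6*s),int(y/4.6*s)
    for th in(195,202,207):
        k,l=cv2.connectedComponents((L>th).astype('uint8')); 
        if l[v,u]==0: print(n,th,'none',L[v,u]); continue
        c=max(cv2.findContours((l==l[v,u]).astype('uint8'),0,1)[0],key=cv2.contourArea); f=cv2.fitEllipse(c)
        print(n,th,np.round(f[0]+f[1]+(f[2],),1),P(S,*f[0],s,b,.108))
```

```text
outline [0.6202 0.0194 0.052 ] [array([0.6618, 0.0532]), array([ 0.6549, -0.0206]), array([ 0.5775, -0.0149]), array([0.5862, 0.0598])]
ring [0.622  0.0195 0.006 ]
p3 195 none 185
p3 202 none 185
p3 207 none 185
p1 195 none 186
p1 202 none 186
p1 207 none 186
p0 195 none 186
p0 202 none 186
p0 207 none 186
sp 195 none 188
sp 202 none 188
sp 207 none 188
```

>>> apply_moves(
  rows=[
    {"z":-40},
    {"z":-40},
    {"z":-40},
    {"x":12,"y":-12},
    {"x":25,"y":-24},
  ],
  newtons=80,
)

```text
invalid input at $.rows[0]: expected keys x, y, z, ax, ay, az, gripper
```

>>> apply_moves(
  rows=[
    {"x":25,"y":-24},
    {"x":25,"y":-24},
    {"x":25,"y":-24},
    {"x":25,"y":-24},
    {"x":25,"y":-24},
  ],
)

```text
invalid input at $.rows[0]: expected keys x, y, z, ax, ay, az, gripper
```

>>> apply_moves(
  rows=[
    {"x":25,"y":-24},
    {"x":25,"y":-24},
    {"x":25,"y":-24},
    {"x":12,"y":-12},
    {},
  ],
)

```text
invalid input at $.rows[0]: expected keys x, y, z, ax, ay, az, gripper
```

```bash
cat >> h.py <<'E'
from scipy.spatial.transform import Rotation as Ro
def go(p,yaw=None):
    o=get_obs(); R=Ro.from_quat(o['ee_rot']); M=R.as_matrix()
    y=np.degrees(np.arctan2(M[1,0],M[0,0]))
    print('t',round(o['clock'],2),'pos',o['position'].round(4),'toolx yaw',y.round(2),'zaxis',M[:,2].round(4),'F',o['ft_force'].round(1),'M',o['torque'].round(2),'w',round(o['grip_width'],3),'g',round(o['grasp_force'],1),'q',o['joint_pos'].round(2))
    print('shift mm',(R.inv().apply(np.array(p)-o['position'])*1000).round(1))
E
python3 -c "
from h import *
go([.4525,.113,.20])"
```

```text
t 0.35 pos [ 0.2496 -0.5729  0.2422] toolx yaw 23.53 zaxis [-1.e-04  2.e-04 -1.e+00] F [ 0.4  0.5 -0. ] M [-0.02  0.03 -0.08] w 1.001 g 0.0 q [ 1.14  0.33 -0.06  1.46  0.02  1.35 -0.09]
shift mm [ 459.9 -547.9   42.3]
```

All keys are required in each row.

>>> apply_moves(
  rows=[
    {"x":0,"y":0,"z":-40,"ax":0,"ay":0,"az":0,"gripper":0},
    {"x":0,"y":0,"z":-40,"ax":0,"ay":0,"az":0,"gripper":0},
    {"x":0,"y":0,"z":-40,"ax":0,"ay":0,"az":0,"gripper":0},
    {"x":12,"y":-12,"z":0,"ax":0,"ay":0,"az":0,"gripper":0},
    {"x":25,"y":-24,"z":0,"ax":0,"ay":0,"az":0,"gripper":0},
  ],
  newtons=80,
)

```text
clock: 0.77
position: [0.2671, -0.5281, 0.3643]
ee_rot: [0.98, 0.201, -0.0, 0.002]
ft_force: [1.2, -0.6, -2.0]
grip_width: 1.003
grasp_force: 0.0
```

>>> apply_moves(
  rows=[
    {"x":25,"y":-24,"z":0,"ax":0,"ay":0,"az":0,"gripper":0},
    {"x":25,"y":-24,"z":0,"ax":0,"ay":0,"az":0,"gripper":0},
    {"x":25,"y":-24,"z":0,"ax":0,"ay":0,"az":0,"gripper":0},
    {"x":25,"y":-24,"z":0,"ax":0,"ay":0,"az":0,"gripper":0},
    {"x":25,"y":-24,"z":0,"ax":0,"ay":0,"az":0,"gripper":0},
  ],
)

```text
clock: 1.18
position: [0.3362, -0.3636, 0.3625]
ee_rot: [0.979, 0.204, 0.0, 0.0]
ft_force: [0.9, 0.3, -0.0]
grip_width: 0.999
grasp_force: 0.0
```

>>> apply_moves(
  rows=[
    {"x":25,"y":-24,"z":0,"ax":0,"ay":0,"az":0,"gripper":0},
    {"x":25,"y":-24,"z":0,"ax":0,"ay":0,"az":0,"gripper":0},
    {"x":25,"y":-24,"z":0,"ax":0,"ay":0,"az":0,"gripper":0},
    {"x":12,"y":-12,"z":0,"ax":0,"ay":0,"az":0,"gripper":0},
    {"x":0,"y":0,"z":0,"ax":0,"ay":0,"az":0,"gripper":0},
  ],
)

```text
clock: 1.6
position: [0.3839, -0.2494, 0.3629]
ee_rot: [0.978, 0.207, 0.001, 0.0]
ft_force: [-0.2, 0.1, 0.0]
grip_width: 0.996
grasp_force: 0.0
```

```bash
python3 -c "
from h import *
go([.4525,.113,.20])"
```

```text
t 1.6 pos [ 0.3839 -0.2494  0.3629] toolx yaw 23.91 zaxis [ 1.1e-03 -3.0e-04 -1.0e+00] F [-0.2  0.1  0. ] M [ 0.03  0.06 -0.02] w 0.996 g 0.0 q [ 0.83 -0.06 -0.33  1.65 -0.02  1.55 -0.65]
shift mm [ 209.4 -303.6  162.8]
```

>>> apply_moves(
  rows=[
    {"x":10,"y":-15,"z":7,"ax":0,"ay":0,"az":0,"gripper":0},
    {"x":20,"y":-29,"z":16,"ax":0,"ay":0,"az":0,"gripper":0},
    {"x":20,"y":-29,"z":16,"ax":0,"ay":0,"az":0,"gripper":0},
    {"x":20,"y":-29,"z":16,"ax":0,"ay":0,"az":0,"gripper":0},
    {"x":20,"y":-29,"z":16,"ax":0,"ay":0,"az":0,"gripper":0},
  ],
)

```text
clock: 2.02
position: [0.4121, -0.0967, 0.2907]
ee_rot: [0.979, 0.203, 0.0, 0.0]
ft_force: [-0.1, 0.5, -0.7]
grip_width: 0.997
grasp_force: 0.0
```

>>> apply_moves(
  rows=[
    {"x":20,"y":-29,"z":16,"ax":0,"ay":0,"az":0,"gripper":0},
    {"x":20,"y":-29,"z":16,"ax":0,"ay":0,"az":0,"gripper":0},
    {"x":20,"y":-29,"z":16,"ax":0,"ay":0,"az":0,"gripper":0},
    {"x":20,"y":-29,"z":16,"ax":0,"ay":0,"az":0,"gripper":0},
    {"x":20,"y":-29,"z":14,"ax":0,"ay":0,"az":0,"gripper":0},
  ],
)

```text
clock: 2.43
position: [0.4461, 0.0762, 0.2126]
ee_rot: [0.979, 0.203, 0.0, 0.0]
ft_force: [0.8, -1.2, 0.1]
grip_width: 0.999
grasp_force: 0.0
```

>>> apply_moves(
  rows=[
    {"x":19,"y":-28,"z":14,"ax":0,"ay":0,"az":0,"gripper":0},
    {"x":0,"y":0,"z":0,"ax":0,"ay":0,"az":0,"gripper":0},
    {"x":0,"y":0,"z":0,"ax":0,"ay":0,"az":0,"gripper":0},
  ],
)

```text
clock: 2.68
position: [0.4519, 0.1097, 0.1986]
ee_rot: [0.979, 0.205, -0.001, -0.001]
ft_force: [0.3, -0.1, -0.3]
grip_width: 0.999
grasp_force: 0.0
```

```bash
python3 -c "
from h import *
go([.4525,.113,.09])"
```

```text
t 2.68 pos [0.4519 0.1097 0.1986] toolx yaw 23.71 zaxis [-1.7e-03  7.0e-04 -1.0e+00] F [ 0.3 -0.1 -0.3] M [-0.1   0.02  0.01] w 0.999 g 0.0 q [ 0.46  0.07 -0.81  1.89  0.05  1.21 -1.52]
shift mm [  2.   -2.6 108.6]
```

>>> apply_moves(
  rows=[
    {"x":2,"y":-3,"z":30,"ax":0,"ay":0,"az":0,"gripper":0},
    {"x":0,"y":0,"z":30,"ax":0,"ay":0,"az":0,"gripper":0},
    {"x":0,"y":0,"z":25,"ax":0,"ay":0,"az":0,"gripper":0},
    {"x":0,"y":0,"z":15,"ax":0,"ay":0,"az":0,"gripper":0},
    {"x":0,"y":0,"z":8,"ax":0,"ay":0,"az":0,"gripper":0},
  ],
)

```text
clock: 3.1
position: [0.4523, 0.11, 0.0896]
ee_rot: [0.979, 0.203, -0.001, 0.0]
ft_force: [-0.3, -0.4, -0.8]
grip_width: 0.999
grasp_force: 0.0
```

>>> apply_moves(
  rows=[
    {"x":0,"y":0,"z":0,"ax":0,"ay":0,"az":0,"gripper":0},
    {"x":0,"y":0,"z":0,"ax":0,"ay":0,"az":0,"gripper":0},
    {"x":0,"y":0,"z":0,"ax":0,"ay":0,"az":0,"gripper":0.15},
    {"x":0,"y":0,"z":0,"ax":0,"ay":0,"az":0,"gripper":0.2},
    {"x":0,"y":0,"z":0,"ax":0,"ay":0,"az":0,"gripper":0.25},
  ],
)

```text
clock: 3.52
position: [0.4536, 0.1121, 0.0922]
ee_rot: [0.979, 0.204, 0.001, 0.0]
ft_force: [0.3, -0.8, -0.2]
grip_width: 0.753
grasp_force: 0.0
```

```bash
python3 -c "
from h import *
S=cam('side');save(S,'side1.png',(250,180,370,270),5)
go([.4525,.113,.09])"
```

```text
t 3.57 pos [0.4534 0.1121 0.092 ] toolx yaw 23.53 zaxis [ 1.3e-03 -3.0e-04 -1.0e+00] F [0.3 0.5 0.7] M [-0.03  0.02 -0.02] w 0.747 g 0.0 q [ 0.41  0.22 -0.8   2.    0.19  0.99 -1.65]
shift mm [-0.4 -1.2  2. ]
```

View pics/side1.png

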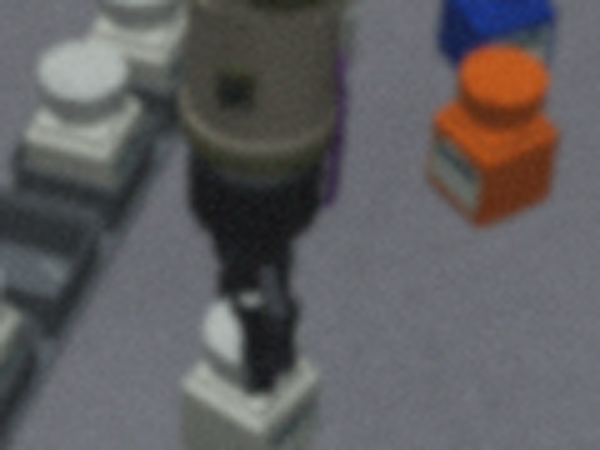

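The side crop shows the fingers straddling the lid, the near finger at (262,340) over a jar centred at about x=255. I close now.

>>> apply_moves(
  rows=[
    {"x":0,"y":0,"z":1,"ax":0,"ay":0,"az":0,"gripper":0.3},
    {"x":0,"y":0,"z":0,"ax":0,"ay":0,"az":0,"gripper":0.4},
    {"x":0,"y":0,"z":0,"ax":0,"ay":0,"az":0,"gripper":1},
    {"x":0,"y":0,"z":0,"ax":0,"ay":0,"az":0,"gripper":1},
    {"x":0,"y":0,"z":0,"ax":0,"ay":0,"az":0,"gripper":1},
  ],
  newtons=90,
)

```text
clock: 3.98
position: [0.4534, 0.1131, 0.0912]
ee_rot: [0.979, 0.204, 0.001, -0.0]
ft_force: [-3.1, 3.0, 7.9]
grip_width: 0.654
grasp_force: 93.5
```

>>> apply_moves(
  rows=[
    {"x":0,"y":0,"z":0,"ax":0,"ay":0,"az":0,"gripper":1},
    {"x":0,"y":0,"z":0,"ax":0,"ay":0,"az":0,"gripper":1},
    {"x":0,"y":0,"z":0,"ax":0,"ay":0,"az":0,"gripper":1},
  ],
)

```text
clock: 4.23
position: [0.4534, 0.1131, 0.0912]
ee_rot: [0.979, 0.204, 0.001, -0.0]
ft_force: [-2.0, 2.8, 7.9]
grip_width: 0.656
grasp_force: 93.5
```

```bash
python3 -c "
from h import *
go([.4525,.113,.09])"
```

```text
t 4.23 pos [0.4534 0.1131 0.0912] toolx yaw 23.58 zaxis [ 1.4e-03  7.0e-04 -1.0e+00] F [-2.   2.8  7.9] M [ 0.44  0.47 -0.05] w 0.656 g 93.5 q [ 0.4   0.22 -0.8   2.    0.19  0.99 -1.65]
shift mm [-0.9 -0.2  1.2]
```

>>> apply_moves(
  rows=[
    {"x":0,"y":0,"z":-6,"ax":0,"ay":0,"az":0,"gripper":1},
    {"x":0,"y":0,"z":-14,"ax":0,"ay":0,"az":0,"gripper":1},
    {"x":0,"y":0,"z":-20,"ax":0,"ay":0,"az":-4,"gripper":1},
    {"x":0,"y":0,"z":-20,"ax":0,"ay":0,"az":-5,"gripper":1},
    {"x":0,"y":0,"z":-15,"ax":0,"ay":0,"az":-5,"gripper":1},
  ],
)

```text
clock: 4.65
position: [0.4527, 0.1121, 0.1665]
ee_rot: [0.946, 0.324, -0.0, 0.0]
ft_force: [0.7, 0.6, -3.3]
grip_width: 0.657
grasp_force: 96.5
```

>>> apply_moves(
  rows=[
    {"x":0,"y":0,"z":0,"ax":0,"ay":0,"az":-4.6,"gripper":1},
    {"x":0,"y":0,"z":0,"ax":0,"ay":0,"az":0,"gripper":1},
    {"x":0,"y":0,"z":0,"ax":0,"ay":0,"az":0,"gripper":1},
  ],
)

```text
clock: 4.9
position: [0.4525, 0.1117, 0.1649]
ee_rot: [0.934, 0.358, -0.0, 0.0]
ft_force: [-0.8, 0.5, -3.7]
grip_width: 0.657
grasp_force: 96.4
```

```bash
python3 -c "
from h import *
go([.622,.02,.166])"
```

```text
t 4.9 pos [0.4525 0.1117 0.1649] toolx yaw 41.97 zaxis [-8.e-04 -6.e-04 -1.e+00] F [-0.8  0.5 -3.7] M [-0.06  0.01 -0.01] w 0.657 g 96.4 q [ 0.48  0.12 -0.85  1.93  0.1   1.14 -1.25]
shift mm [ 64.7 181.6  -1.2]
```

>>> apply_moves(
  rows=[
    {"x":5,"y":13,"z":0,"ax":0,"ay":0,"az":0,"gripper":1},
    {"x":10,"y":28,"z":0,"ax":0,"ay":0,"az":0,"gripper":1},
    {"x":11,"y":31,"z":0,"ax":0,"ay":0,"az":0,"gripper":1},
    {"x":11,"y":31,"z":0,"ax":0,"ay":0,"az":0,"gripper":1},
    {"x":11,"y":31,"z":0,"ax":0,"ay":0,"az":0,"gripper":1},
  ],
)

```text
clock: 5.32
position: [0.579, 0.0437, 0.164]
ee_rot: [0.934, 0.358, -0.001, -0.0]
ft_force: [0.5, 0.6, -2.3]
grip_width: 0.651
grasp_force: 96.4
```

>>> apply_moves(
  rows=[
    {"x":10,"y":28,"z":0,"ax":0,"ay":0,"az":0,"gripper":1},
    {"x":6.7,"y":19.6,"z":0,"ax":0,"ay":0,"az":0,"gripper":1},
    {"x":0,"y":0,"z":0,"ax":0,"ay":0,"az":0,"gripper":1},
    {"x":0,"y":0,"z":0,"ax":0,"ay":0,"az":0,"gripper":1},
    {"x":0,"y":0,"z":0,"ax":0,"ay":0,"az":0,"gripper":1},
  ],
)

```text
clock: 5.73
position: [0.6218, 0.0215, 0.1642]
ee_rot: [0.933, 0.359, -0.001, -0.001]
ft_force: [-1.6, -0.4, -3.3]
grip_width: 0.659
grasp_force: 96.6
```

```bash
python3 -c "
from h import *
go([.622,.02,.166])
S=cam('side');T=cam('top')
a=cv2.resize(S['color'][180:290,200:300],None,fx=5,fy=5,interpolation=2)
# reference overlay: pocket lip and jar body
def box(img,c,cen,yaw,h,z,b,s,col):
    y=np.radians(yaw);pts=[]
    for sx,sy in((1,1),(1,-1),(-1,-1),(-1,1)):
        p=np.array([cen[0]+h*(sx*np.cos(y)-sy*np.sin(y)),cen[1]+h*(sx*np.sin(y)+sy*np.cos(y)),z]);u,v=proj(c,p);pts.append([(u+.5-b[0])*s,(v+.5-b[1])*s])
    cv2.polylines(img,[np.int32(np.round(pts))],True,col,1)
p=get_obs()['position'];a=np.ascontiguousarray(a)
box(a,S,(.622,.02),-7,.0345,.044,(200,180),5,(255,0,0))
box(a,S,p[:2],-7,.032,p[2]-.0905+.066,(200,180),5,(0,255,0))
box(a,S,p[:2],-7,.032,p[2]-.0905,(200,180),5,(0,255,0))
cv2.imwrite('pics/hover.png',a[:,:,::-1])
"
```

```text
t 5.73 pos [0.6218 0.0215 0.1642] toolx yaw 42.08 zaxis [-2.2e-03  5.0e-04 -1.0e+00] F [-1.6 -0.4 -3.3] M [ 0.06 -0.   -0.02] w 0.659 g 96.6 q [ 0.44  0.48 -0.72  1.54  0.32  1.25 -1.17]
shift mm [-0.9  1.2 -1.8]
```

View pics/hover.png

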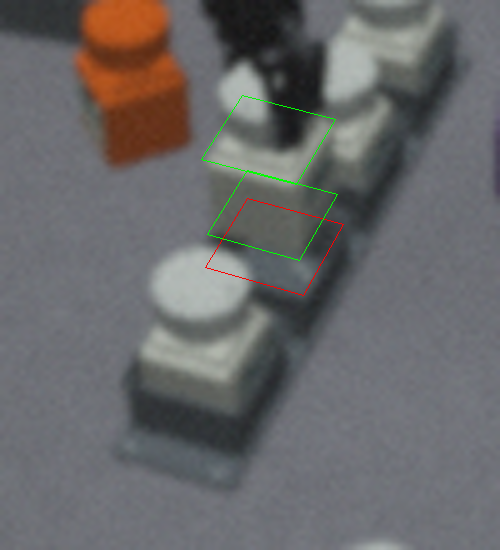

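The side crop shows the jar over the pocket, with body edges at about x=210 and x=300 against 205 and 298 predicted. I measure that edge offset against the p3 stock jar.

```bash
python3 -c "
from h import *
S=cam('side')
g=cv2.GaussianBlur(cv2.cvtColor(S['color'],cv2.COLOR_RGB2GRAY),(3,3),0).astype(np.float32)
y=np.radians(-7);X=np.array([np.cos(y),np.sin(y),0]);Y=np.array([-np.sin(y),np.cos(y),0])
p=get_obs()['position']
def edges(n,c,zs):
    for s in(1,-1):
        r=[];
        for z in zs:
            u,v=proj(S,np.array([c[0],c[1],c[2]+z])+s*.032*X+.032*Y)
            k=np.arange(-5,5.01,.1);q=cv2.remap(g,np.float32([u+k]),np.float32([v+0*k]),1)[0]
            d=np.gradient(q)*s*-1*-1; d=d*(-1 if s==-1 else 1)
            i=np.argmax(d); r.append(k[i])
            mm=(proj(S,np.array([c[0],c[1],c[2]+z])+s*.033*X+.032*Y)[0]-u)*s
        print(n,s,np.round(r,1),'px per mm along X',round(mm,3))
edges('held',(p[0],p[1],p[2]-.0905),np.arange(.01,.062,.005))
edges('p3',(.6367,.1249,.006),np.arange(.05,.065,.003))
edges('p1',(.6099,-.0833,.006),np.arange(.05,.065,.003))
"
```

```text
held 1 [ 5.  -4.2 -3.2 -2.2 -1.8 -1.8 -1.9  3.2  3.6  3.6  1.6] px per mm along X -0.295
held -1 [ 5.   4.9  5.  -2.9 -3.6 -2.9 -2.6 -2.8 -1.6  3.6  5. ] px per mm along X -0.302
p3 1 [1.8 1.6 1.7 2.  2.2] px per mm along X -0.297
p3 -1 [-3.6 -3.4 -4.6 -4.3 -4.1] px per mm along X -0.305
p1 1 [5.  5.  4.5 4.5 4.6] px per mm along X -0.274
p1 -1 [-4.7 -4.6 -4.9 -4.8 -4.6] px per mm along X -0.28
```

>>> apply_moves(
  rows=[
    {"x":0,"y":0,"z":10,"ax":0,"ay":0,"az":0,"gripper":1},
    {"x":0,"y":0,"z":6,"ax":0,"ay":0,"az":0,"gripper":1},
    {"x":0,"y":0,"z":4,"ax":0,"ay":0,"az":0,"gripper":1},
    {"x":0,"y":0,"z":4,"ax":0,"ay":0,"az":0,"gripper":1},
    {"x":0,"y":0,"z":0,"ax":0,"ay":0,"az":0,"gripper":1},
  ],
)

```text
clock: 6.3
position: [0.6221, 0.0208, 0.1401]
ee_rot: [0.933, 0.359, -0.001, -0.0]
ft_force: [-0.0, -0.1, -3.3]
grip_width: 0.66
grasp_force: 96.7
```

>>> apply_moves(
  rows=[
    {"x":0,"y":0,"z":3,"ax":0,"ay":0,"az":0,"gripper":1},
    {"x":0,"y":0,"z":3,"ax":0,"ay":0,"az":0,"gripper":1},
    {"x":0,"y":0,"z":0,"ax":0,"ay":0,"az":0,"gripper":1},
  ],
)

```text
clock: 6.55
position: [0.6225, 0.0208, 0.1347]
ee_rot: [0.933, 0.359, -0.0, -0.0]
ft_force: [-0.1, 0.2, -2.9]
grip_width: 0.657
grasp_force: 96.7
```

```bash
python3 -c "
from h import *
go([.622,.0208,.097])"
```

```text
t 6.55 pos [0.6225 0.0208 0.1347] toolx yaw 42.13 zaxis [-6.e-04 -1.e-04 -1.e+00] F [-0.1  0.2 -2.9] M [ 0.03  0.03 -0.04] w 0.657 g 96.7 q [ 0.43  0.5  -0.71  1.57  0.35  1.2  -1.18]
shift mm [-0.4 -0.3 37.7]
```

Bottom at about 43 mm height, at the mouth of the straight walls, with no contact so far. I keep going in small steps.

>>> apply_moves(
  rows=[
    {"x":0,"y":0,"z":3,"ax":0,"ay":0,"az":0,"gripper":1},
    {"x":0,"y":0,"z":3,"ax":0,"ay":0,"az":0,"gripper":1},
    {"x":0,"y":0,"z":0,"ax":0,"ay":0,"az":0,"gripper":1},
  ],
)

```text
clock: 6.8
position: [0.6225, 0.0208, 0.1286]
ee_rot: [0.933, 0.359, -0.0, -0.0]
ft_force: [0.8, 0.8, -2.9]
grip_width: 0.658
grasp_force: 96.7
```

```bash
python3 -c "
from h import *
go([.622,.0208,.097])"
```

```text
t 6.8 pos [0.6225 0.0208 0.1286] toolx yaw 42.14 zaxis [-7.e-04 -1.e-04 -1.e+00] F [ 0.8  0.8 -2.9] M [-0.05  0.01  0.03] w 0.658 g 96.7 q [ 0.43  0.51 -0.71  1.57  0.35  1.19 -1.18]
shift mm [-0.3 -0.3 31.6]
```

Clean entry. I go down to just above the floor.

>>> apply_moves(
  rows=[
    {"x":0,"y":0,"z":5,"ax":0,"ay":0,"az":0,"gripper":1},
    {"x":0,"y":0,"z":5,"ax":0,"ay":0,"az":0,"gripper":1},
    {"x":0,"y":0,"z":5,"ax":0,"ay":0,"az":0,"gripper":1},
    {"x":0,"y":0,"z":5,"ax":0,"ay":0,"az":0,"gripper":1},
    {"x":0,"y":0,"z":0,"ax":0,"ay":0,"az":0,"gripper":1},
  ],
)

```text
clock: 7.22
position: [0.622, 0.0207, 0.1078]
ee_rot: [0.933, 0.359, -0.001, -0.0]
ft_force: [-0.6, 1.0, -4.1]
grip_width: 0.658
grasp_force: 96.7
```

>>> apply_moves(
  rows=[
    {"x":0,"y":0,"z":4,"ax":0,"ay":0,"az":0,"gripper":1},
    {"x":0,"y":0,"z":3,"ax":0,"ay":0,"az":0,"gripper":1},
    {"x":0,"y":0,"z":2,"ax":0,"ay":0,"az":0,"gripper":1},
    {"x":0,"y":0,"z":0,"ax":0,"ay":0,"az":0,"gripper":1},
    {"x":0,"y":0,"z":0,"ax":0,"ay":0,"az":0,"gripper":1},
  ],
)

```text
clock: 7.63
position: [0.6227, 0.0209, 0.1003]
ee_rot: [0.933, 0.36, -0.0, 0.0]
ft_force: [0.7, 1.0, -3.8]
grip_width: 0.657
grasp_force: 96.7
```

```bash
python3 -c "
from h import *
go([.622,.0208,.097])"
```

```text
t 7.63 pos [0.6227 0.0209 0.1003] toolx yaw 42.14 zaxis [-0. -0. -1.] F [ 0.7  1.  -3.8] M [ 0.06  0.03 -0.05] w 0.657 g 96.7 q [ 0.42  0.54 -0.7   1.6   0.37  1.14 -1.2 ]
shift mm [-0.6 -0.4  3.3]
```

>>> apply_moves(
  rows=[
    {"x":0,"y":0,"z":1,"ax":0,"ay":0,"az":0,"gripper":1},
    {"x":0,"y":0,"z":1,"ax":0,"ay":0,"az":0,"gripper":1},
    {"x":0,"y":0,"z":0,"ax":0,"ay":0,"az":0,"gripper":1},
  ],
)

```text
clock: 7.88
position: [0.6227, 0.0208, 0.0982]
ee_rot: [0.933, 0.359, -0.0, 0.0]
ft_force: [0.2, -0.6, -3.7]
grip_width: 0.658
grasp_force: 96.7
```

>>> apply_moves(
  rows=[
    {"x":0,"y":0,"z":1,"ax":0,"ay":0,"az":0,"gripper":1},
    {"x":0,"y":0,"z":0,"ax":0,"ay":0,"az":0,"gripper":1},
    {"x":0,"y":0,"z":0,"ax":0,"ay":0,"az":0,"gripper":1},
  ],
)

```text
clock: 8.13
position: [0.6228, 0.021, 0.0976]
ee_rot: [0.933, 0.36, 0.0, 0.0]
ft_force: [-1.4, 0.9, -0.9]
grip_width: 0.658
grasp_force: 97.0
```

```bash
python3 -c "
from h import *
go([.622,.0208,.097])"
```

```text
t 8.13 pos [0.6228 0.021  0.0976] toolx yaw 42.14 zaxis [ 4.e-04 -0.e+00 -1.e+00] F [-1.4  0.9 -0.9] M [0.04 0.08 0.03] w 0.658 g 97.0 q [ 0.42  0.54 -0.7   1.6   0.37  1.14 -1.2 ]
shift mm [-0.8 -0.4  0.6]
```

Weight has transferred to the floor, so the jar is seated. I press slightly and start turning anticlockwise.

>>> apply_moves(
  rows=[
    {"x":0,"y":0,"z":1,"ax":0,"ay":0,"az":0,"gripper":1},
    {"x":0,"y":0,"z":0,"ax":0,"ay":0,"az":0,"gripper":1},
    {"x":0,"y":0,"z":0,"ax":0,"ay":0,"az":-2,"gripper":1},
    {"x":0,"y":0,"z":0,"ax":0,"ay":0,"az":-2,"gripper":1},
    {"x":0,"y":0,"z":0,"ax":0,"ay":0,"az":-2,"gripper":1},
  ],
)

```text
clock: 8.55
position: [0.6232, 0.0212, 0.0973]
ee_rot: [0.913, 0.408, 0.001, 0.0]
ft_force: [-1.1, 0.1, 5.0]
grip_width: 0.659
grasp_force: 97.6
```

>>> apply_moves(
  rows=[
    {"x":0,"y":0,"z":0,"ax":0,"ay":0,"az":-2,"gripper":1},
    {"x":0,"y":0,"z":0,"ax":0,"ay":0,"az":-2,"gripper":1},
    {"x":0,"y":0,"z":0,"ax":0,"ay":0,"az":-2,"gripper":1},
    {"x":0,"y":0,"z":0,"ax":0,"ay":0,"az":0,"gripper":1},
  ],
)

```text
clock: 8.88
position: [0.6234, 0.0213, 0.0975]
ee_rot: [0.89, 0.456, 0.001, 0.0]
ft_force: [-2.3, 0.7, 6.8]
grip_width: 0.657
grasp_force: 97.7
```

```bash
python3 -c "
from h import *
go([.622,.0208,.097])"
```

```text
t 8.88 pos [0.6234 0.0213 0.0975] toolx yaw 54.26 zaxis [ 1.8e-03  2.0e-04 -1.0e+00] F [-2.3  0.7  6.8] M [ 0.03  0.47 -0.03] w 0.657 g 97.7 q [ 0.45  0.55 -0.74  1.6   0.4   1.14 -1.  ]
shift mm [-1.2 -0.8  0.5]
```

>>> apply_moves(
  rows=[
    {"x":0,"y":0,"z":0,"ax":0,"ay":0,"az":-3,"gripper":1},
    {"x":0,"y":0,"z":0,"ax":0,"ay":0,"az":-3,"gripper":1},
    {"x":0,"y":0,"z":0,"ax":0,"ay":0,"az":-3,"gripper":1},
  ],
)

```text
clock: 9.13
position: [0.6236, 0.0219, 0.0979]
ee_rot: [0.851, 0.525, 0.001, 0.0]
ft_force: [-3.0, 1.7, 8.7]
grip_width: 0.66
grasp_force: 98.0
```

```bash
python3 -c "
from h import *
go([.622,.0208,.097])"
```

```text
t 9.13 pos [0.6236 0.0219 0.0979] toolx yaw 63.3 zaxis [ 2.4e-03  8.0e-04 -1.0e+00] F [-3.   1.7  8.7] M [ 0.49  0.63 -0.23] w 0.66 g 98.0 q [ 0.47  0.56 -0.77  1.59  0.42  1.15 -0.86]
shift mm [-1.7 -0.9  0.9]
```

>>> apply_moves(
  rows=[
    {"x":0,"y":0,"z":-0.5,"ax":0,"ay":0,"az":-3,"gripper":1},
    {"x":0,"y":0,"z":-0.4,"ax":0,"ay":0,"az":-4,"gripper":1},
    {"x":0,"y":0,"z":-0.4,"ax":0,"ay":0,"az":-4,"gripper":1},
    {"x":0,"y":0,"z":-0.3,"ax":0,"ay":0,"az":-4,"gripper":1},
    {"x":0,"y":0,"z":-0.3,"ax":0,"ay":0,"az":-4,"gripper":1},
  ],
)

```text
clock: 9.55
position: [0.6228, 0.0221, 0.0991]
ee_rot: [0.753, 0.659, 0.001, -0.0]
ft_force: [-2.5, 3.1, 4.5]
grip_width: 0.659
grasp_force: 97.5
```

```bash
python3 -c "
from h import *
go([.622,.0208,.097])"
```

```text
t 9.55 pos [0.6228 0.0221 0.0991] toolx yaw 82.37 zaxis [ 7.e-04  1.e-03 -1.e+00] F [-2.5  3.1  4.5] M [ 0.63  0.64 -0.09] w 0.659 g 97.5 q [ 0.51  0.59 -0.83  1.59  0.46  1.17 -0.55]
shift mm [-1.4 -0.7  2.1]
```

>>> apply_moves(
  rows=[
    {"x":0,"y":0,"z":-0.4,"ax":0,"ay":0,"az":-4,"gripper":1},
    {"x":0,"y":0,"z":-0.4,"ax":0,"ay":0,"az":-4,"gripper":1},
    {"x":0,"y":0,"z":-0.3,"ax":0,"ay":0,"az":-4,"gripper":1},
    {"x":0,"y":0,"z":-0.3,"ax":0,"ay":0,"az":-4,"gripper":1},
    {"x":0,"y":0,"z":-0.3,"ax":0,"ay":0,"az":-4,"gripper":1},
  ],
)

```text
clock: 9.97
position: [0.6228, 0.0216, 0.1003]
ee_rot: [0.627, 0.779, 0.0, -0.0]
ft_force: [-1.0, 0.9, -0.4]
grip_width: 0.658
grasp_force: 97.2
```

```bash
python3 -c "
from h import *
go([.622,.0208,.097])"
```

```text
t 9.97 pos [0.6228 0.0216 0.1003] toolx yaw 102.36 zaxis [ 4.e-04  6.e-04 -1.e+00] F [-1.   0.9 -0.4] M [ 0.3   0.32 -0.05] w 0.658 g 97.2 q [ 0.55  0.61 -0.9   1.59  0.5   1.19 -0.23]
shift mm [-0.6 -0.9  3.3]
```

>>> apply_moves(
  rows=[
    {"x":0,"y":0,"z":-0.3,"ax":0,"ay":0,"az":-4,"gripper":1},
    {"x":0,"y":0,"z":-0.3,"ax":0,"ay":0,"az":-4,"gripper":1},
    {"x":0,"y":0,"z":-0.2,"ax":0,"ay":0,"az":-4,"gripper":1},
    {"x":0,"y":0,"z":0,"ax":0,"ay":0,"az":-4,"gripper":1},
  ],
)

```text
clock: 10.3
position: [0.6228, 0.0212, 0.101]
ee_rot: [0.512, 0.859, 0.0, 0.0]
ft_force: [-1.7, 0.2, 0.1]
grip_width: 0.657
grasp_force: 97.1
```

>>> apply_moves(
  rows=[
    {"x":0,"y":0,"z":0,"ax":0,"ay":0,"az":-4,"gripper":1},
    {"x":0,"y":0,"z":0,"ax":0,"ay":0,"az":-3,"gripper":1},
    {"x":0,"y":0,"z":0,"ax":0,"ay":0,"az":0,"gripper":1},
    {"x":0,"y":0,"z":0,"ax":0,"ay":0,"az":0,"gripper":1},
  ],
)

```text
clock: 10.63
position: [0.6228, 0.021, 0.1008]
ee_rot: [0.461, 0.887, 0.0, 0.0]
ft_force: [-1.7, 1.1, 0.6]
grip_width: 0.657
grasp_force: 97.1
```

```bash
python3 -c "
from h import *
go([.622,.0208,.097])"
```

```text
t 10.63 pos [0.6228 0.021  0.1008] toolx yaw 125.04 zaxis [ 1.e-04  2.e-04 -1.e+00] F [-1.7  1.1  0.6] M [0.16 0.31 0.03] w 0.657 g 97.1 q [ 0.6   0.64 -0.97  1.59  0.56  1.21  0.13]
shift mm [ 0.3 -0.7  3.8]
```

Turned 83° and the load is gone, so the threads should have let go. I make a small test lift.

>>> apply_moves(
  rows=[
    {"x":0,"y":0,"z":-1,"ax":0,"ay":0,"az":0,"gripper":1},
    {"x":0,"y":0,"z":-1,"ax":0,"ay":0,"az":0,"gripper":1},
    {"x":0,"y":0,"z":-1,"ax":0,"ay":0,"az":0,"gripper":1},
    {"x":0,"y":0,"z":-1,"ax":0,"ay":0,"az":0,"gripper":1},
    {"x":0,"y":0,"z":0,"ax":0,"ay":0,"az":0,"gripper":1},
  ],
)

```text
clock: 11.05
position: [0.6229, 0.0209, 0.105]
ee_rot: [0.461, 0.887, 0.0, 0.0]
ft_force: [-0.3, 0.6, -0.8]
grip_width: 0.658
grasp_force: 97.1
```

```bash
python3 -c "
from h import *
go([.622,.0208,.097])"
```

```text
t 11.05 pos [0.6229 0.0209 0.105 ] toolx yaw 125.12 zaxis [ 4.e-04 -2.e-04 -1.e+00] F [-0.3  0.6 -0.8] M [ 0.14  0.23 -0.  ] w 0.658 g 97.1 q [ 0.6   0.64 -0.97  1.58  0.55  1.22  0.14]
shift mm [ 0.4 -0.8  8. ]
```

>>> apply_moves(
  rows=[
    {"x":0,"y":0,"z":-2,"ax":0,"ay":0,"az":0,"gripper":1},
    {"x":0,"y":0,"z":-3,"ax":0,"ay":0,"az":0,"gripper":1},
    {"x":0,"y":0,"z":-3,"ax":0,"ay":0,"az":0,"gripper":1},
    {"x":0,"y":0,"z":-3,"ax":0,"ay":0,"az":0,"gripper":1},
    {"x":0,"y":0,"z":-3,"ax":0,"ay":0,"az":0,"gripper":1},
  ],
)

```text
clock: 11.47
position: [0.6228, 0.0207, 0.1192]
ee_rot: [0.461, 0.887, -0.0, 0.0]
ft_force: [-1.0, 0.2, -0.5]
grip_width: 0.654
grasp_force: 97.0
```

>>> apply_moves(
  rows=[
    {"x":0,"y":0,"z":-3,"ax":0,"ay":0,"az":0,"gripper":1},
    {"x":0,"y":0,"z":-4,"ax":0,"ay":0,"az":0,"gripper":1},
    {"x":0,"y":0,"z":-4,"ax":0,"ay":0,"az":0,"gripper":1},
    {"x":0,"y":0,"z":-3,"ax":0,"ay":0,"az":0,"gripper":1},
    {"x":0,"y":0,"z":-1,"ax":0,"ay":0,"az":0,"gripper":1},
  ],
)

```text
clock: 11.88
position: [0.6231, 0.021, 0.1345]
ee_rot: [0.461, 0.888, 0.0, 0.0]
ft_force: [0.4, 0.5, 0.0]
grip_width: 0.656
grasp_force: 97.0
```

>>> apply_moves(
  rows=[
    {"x":0,"y":0,"z":0,"ax":0,"ay":0,"az":0,"gripper":1},
    {"x":0,"y":0,"z":0,"ax":0,"ay":0,"az":0,"gripper":1},
    {"x":0,"y":0,"z":0,"ax":0,"ay":0,"az":0,"gripper":1},
    {"x":0,"y":0,"z":0,"ax":0,"ay":0,"az":0,"gripper":1},
  ],
)

```text
clock: 12.22
position: [0.6226, 0.0209, 0.1335]
ee_rot: [0.461, 0.888, -0.0, -0.0]
ft_force: [-1.0, -0.3, 0.2]
grip_width: 0.659
grasp_force: 97.0
```

```bash
python3 -c "
from h import *
go([.622,.0208,.134])
S=cam('side');save(S,'end.png',(200,160,320,270),5)"
```

```text
t 12.22 pos [0.6226 0.0209 0.1335] toolx yaw 125.14 zaxis [-3.e-04 -1.e-04 -1.e+00] F [-1.  -0.3  0.2] M [ 0.01  0.01 -0.02] w 0.659 g 97.0 q [ 0.61  0.61 -0.99  1.56  0.53  1.26  0.15]
shift mm [ 0.3 -0.5 -0.5]
```

View pics/end.png

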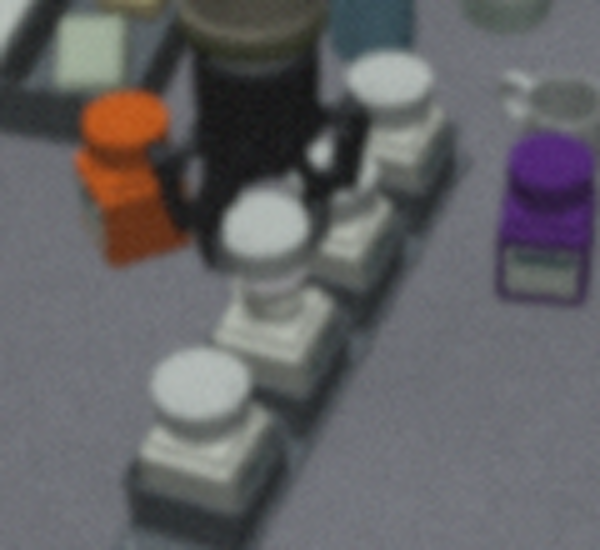

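The lid, at (268,228), is held level above the open neck at (275,295). The jar sits in its pocket and the others stand undisturbed.

```bash
python3 -c "
from workcell import *
print(hand_in())"
```

```text
the job is handed in; nothing more can be done
None
```

The spare jar is seated in rack pocket p2, its lid is unscrewed and held level about 15 mm above the open mouth, nothing else appears moved, and the job was handed in at about 12 s; no verdict came back.

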